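# Tug-check the catches of two parts cases

### The arm

A 7-joint arm with a two-finger parallel gripper is mounted at the origin on the work surface. World frame = base frame: x ahead of the robot, y to its left, z up, the work surface at z = 0. Lengths are in m, angles in rad, forces in N, time in s.
With the tool pointing down it reaches from about 0.4 to 0.9 m from the base axis. Payload 5.6 kg.
Tool frame: the origin (TCP) lies on the centre line of the jaws, within the pads' length; the fingertips stand 22 mm ahead of it and the grasp point (between the pads) lies 3 mm ahead of it (env.finger_overhang is the distance from the TCP to the fingertips, in m); z points along the fingers, y is the direction in which the jaws open and shut (so a half turn about z gives the same grasp; the last joint's range is limited). The gripper opens to 92 mm and grips with 3 to 60 N. Pads are 20 mm wide; open, the fingers measure 128 mm over their backs; the gripper's body (75 mm by 189 mm) begins 69 mm behind the grasp point.
Start: joints at [1.167, 0.468, -0.012, 1.603, 0.006, 1.071, -0.056], TCP at [0.229, -0.608, 0.237] pointing down, gripper open.
Joint ranges: [-2.53, 2.53], [-0.31, 2.02], [-1.57, 1.55], [0.28, 2.44], [-1.29, 4.43], [0.15, 1.84], [-2.92, 2.92]. Speed limits (rad/s): [2.57, 2.57, 3.14, 3.14, 3.14, 3.14, 3.14].

### API

Orientations are given as a rotation vector (axis times angle).
In Python, from plant import env gives the robot as it stands.
- The arm moves only by the shell command python3 -m handwheel 'ROWS'. ROWS is JSON, a list of rows, each a list of 5 numbers: the shift along the tool's x, y, z in cm, then the turn about the tool's z in units of 6 degrees (1.0 is 6 degrees), then the closure, from 0 (fully open) to 1 (shut). In form: [[x, y, z, yaw, jaw], ...]. A call has 1 to 20 rows; each row shifts and turns the commanded pose from where the row before left it, along the tool's axes as they then stand; what a row does not reach is not made up. A row lasts 1/10 s, in which the tool goes at most 50 mm and 8.59 degrees, less where a joint would pass 70% of its speed; a pose out of reach is approached as far as the arm can. A call with a gripper value outside its range is refused whole. The fingers move at their own pace and stop on an object; the grip force is fixed at half the most. Time passes only in rows, so rows that do not move let the fingers close. It gives the time, the measured TCP pose, the force and the opening at its end, in the units of the state.
- env.observe(): the state, without advancing time (a new reading comes with each control period).
- env.get_image(name): name is "side" or "top"; returns a dict with "frame" (480x640x3 uint8, blue, green, red), "depth" (480x640 float32, m along the optical axis (not along the pixel's ray), 0 where there is no reading), "camera_matrix" (3x3 intrinsics, pixels), "k1" (the pictures are not rectified: a ray, as slopes to the right and down, at radius r is drawn at 1 + k1 r^2 times it, then the intrinsics apply), "origin" and "attitude" of the camera in the world. Camera axes: x right, y up, looking along -z (the intrinsics and any distortion apply to the point x, -y, -z); pixel columns grow to the right and rows downward; lengths in m; the calibration is good to about 2 mm. A picture is of the moment at which its call begins.
- env.close_job(): hands the job in, once; it reports no verdict.
Trained networks look in a picture, given as the dict that the camera call returned (one of the last four; its "shot" number tells which), for a name from the list of things; names that differ only in an ending like _2 or _b are one class to them, and where a whole thing is asked for, a point or a joint stands for the part that bears it (a point fixed in the world has none). Each returns a list of dicts, best first, with "score" (0 to 1); they miss things now and then, are a little off and sometimes report something else, mostly with a low value. They report only what shows in the picture. A call takes as long as a camera call.
- env.cut_out(picture, target): "region" (480x640 bool, what is visible of it) and "rect" ([left, top, right, bottom] in pixels, round what is visible of it).
- env.landmark_of(picture, target): "centre" ([column, row] in pixels: a listed point, or the origin of a listed thing).
The state is a dict: "time_s": time; "joints": joint angles; "joint_vel": joint speeds; "effort": joint torques, N m; "tool_pos": TCP position; "orientation": TCP orientation; "wrist_force": force on the tool from outside, world axes, zero at the start; "moment": the same for the moment, N m; "grip_width": finger opening in m.
Only numpy, scipy, OpenCV 4.12 (cv2) and the standard library are available. Lean on these libraries where they do the work, as an engineer would, in place of code of your own. Each camera call takes 0.05 s, during which the arm holds its last target.

### The job

Check that both parts cases on the bench are really shut, first the one with the blue lid, then the one with the orange lid: tug the lid's spring handle up until it draws well out of the lid, and keep the pull on for a moment. If the lid comes up instead, its catch had not held: press the lid down firmly until it catches and tug again, until the handle draws out while the lid stays down. Leave both lids caught and both handles sprung back home, and leave the tape roll, the small carton and the spray can where they stand.

Things in the scene. Friction and masses are not known exactly. Their poses are not given: they have to be found in the camera images.
- blue_case: Grey plastic parts case with blue lid, screwed to the bench (it does not shift). Body 180 mm deep (its x), 200 mm wide (its y), 90 mm high; origin at the centre of its underside, z up. The lid hinges on the rear (+x) rim; the catch is in the middle of the front (-x) side.
- blue_lid (a joint): Hinge angle of the blue lid, rad: 0 to 0.006 when down and caught, grows as the front lifts. A 12 mm slab, about 0.35 kg; its front lip overhangs the case by 14 mm. Not caught, it lies only some 7 mm too high at the lip (about 0.03 to 0.045 rad), lifts freely with 2.5 to 4 N at the handle and drops back when let go. The bar then swings about the hinge: 4 mm rearward per 10 mm of lift.
- blue_catch (a joint): Travel of the blue case's spring bolt, m: 0 sprung out (at rest, lid caught or not), up to 0.008 pushed back. It snaps over the bar under the lid's lip when the front of the lid is pushed right down, which takes 10 to 15 N at the handle bar or in front of it. It then holds the lid however hard one pulls.
- blue_hinge (a point): Midpoint of the blue lid's hinge line (parallel to the case's y), at its rear upper edge, 90 mm above the bench; turns with the lid.
- blue_grip (a point): Centre of the blue case's pull handle: black round bar, 14 mm thick, 90 mm long along the case's y, on two 8 mm posts 39 mm either side of the centre. Lid down and handle home, it lies 145 mm in front of the hinge line (55 mm in front of the case's centre), 144 mm above the bench and 42 mm above the lid's top; free space under the bar. z is square to the lid.
- blue_pull (a joint): How far the blue case's spring handle is drawn out of the lid, m: 0 home (resting 42 mm above the lid), 0.010 at its stop. It takes 5 N to start and about 9.5 N at the stop, and springs back when let go. If the lid is not caught, pulling lifts the lid and the handle stays mostly home; with a caught lid the handle alone comes out.
- orange_case: Grey plastic parts case with orange lid, screwed to the bench (it does not shift). Body 180 mm deep (its x), 200 mm wide (its y), 90 mm high; origin at the centre of its underside, z up. The lid hinges on the rear (+x) rim; the catch is in the middle of the front (-x) side.
- orange_lid (a joint): Hinge angle of the orange lid, rad: 0 to 0.006 when down and caught, grows as the front lifts. A 12 mm slab, about 0.35 kg; its front lip overhangs the case by 14 mm. Not caught, it lies only some 7 mm too high at the lip (about 0.03 to 0.045 rad), lifts freely with 2.5 to 4 N at the handle and drops back when let go. The bar then swings about the hinge: 4 mm rearward per 10 mm of lift.
- orange_catch (a joint): Travel of the orange case's spring bolt, m: 0 sprung out (at rest, lid caught or not), up to 0.008 pushed back. It snaps over the bar under the lid's lip when the front of the lid is pushed right down, which takes 10 to 15 N at the handle bar or in front of it. It then holds the lid however hard one pulls.
- orange_hinge (a point): Midpoint of the orange lid's hinge line (parallel to the case's y), at its rear upper edge, 90 mm above the bench; turns with the lid.
- orange_grip (a point): Centre of the orange case's pull handle: black round bar, 14 mm thick, 90 mm long along the case's y, on two 8 mm posts 39 mm either side of the centre. Lid down and handle home, it lies 145 mm in front of the hinge line (55 mm in front of the case's centre), 144 mm above the bench and 42 mm above the lid's top; free space under the bar. z is square to the lid.
- orange_pull (a joint): How far the orange case's spring handle is drawn out of the lid, m: 0 home (resting 42 mm above the lid), 0.010 at its stop. It takes 5 N to start and about 9.5 N at the stop, and springs back when let go. If the lid is not caught, pulling lifts the lid and the handle stays mostly home; with a caught lid the handle alone comes out.
- carton: Bystander: small blue carton 90 x 60 x 50 mm, origin under its centre.
- tape: Bystander: red tape roll lying flat, 104 mm across, 48 mm high, origin under its centre.
- spray: Bystander: green spray can standing up, 60 mm across, 150 mm high, origin under its centre.

How it is judged:
By the outcome, as a careful person would: the job done as asked, in the order asked, and still so for the second after the job is handed in, with the robot touching nothing.
It also fails if it takes over 58 s, if anything falls off the work surface, if the arm or the gripper's body presses on something with over 40 N, if the wrist force passes 120 N, or if a joint passes its speed limit or range.

## Working session

There is one attempt and no reset: what is moved stays moved. The work goes in short steps, Python scripts to look and compute and a shell command to move; the robot and the scene stay as the last step left them, time stands still between calls to the robot, and variables do not carry over. Pictures are saved under pics/ and viewed, and the job is handed in when it is done.

```bash
mkdir -p pics; ls; cat > h.py <<'E'
import numpy as np, cv2
from scipy.spatial.transform import Rotation as R
from plant import env
def cam(p):
    K=np.array(p["camera_matrix"]);o=np.array(p["origin"]);a=np.array(p["attitude"])
    A=R.from_rotvec(a).as_matrix() if a.size==3 else (a if a.size==9 else R.from_quat(a).as_matrix())
    return K,o,A.reshape(3,3),p["k1"]
def ray(p,uv):
    K,o,A,k=cam(p)
    uv=np.atleast_2d(uv).astype(float)
    d=np.stack([(uv[:,0]-K[0,2])/K[0,0],(uv[:,1]-K[1,2])/K[1,1]],1)
    s=d.copy()
    for _ in range(10): s=d/(1+k*(s**2).sum(1,keepdims=True))
    return o,np.c_[s[:,0],-s[:,1],-np.ones(len(s))],A
def at_z(p,uv,z):
    o,d,A=ray(p,uv);w=d@A.T
    return o+w*((z-o[2])/w[:,2])[:,None]
def at_depth(p,uv,dep):
    o,d,A=ray(p,uv); return o+(d*np.asarray(dep)[:,None])@A.T
def proj(p,X):
    K,o,A,k=cam(p); c=(np.atleast_2d(X)-o)@A; s=np.c_[c[:,0]/-c[:,2],-c[:,1]/-c[:,2]]
    s=s*(1+k*(s**2).sum(1,keepdims=True)); return np.c_[s[:,0]*K[0,0]+K[0,2],s[:,1]*K[1,1]+K[1,2]]
E
python3 - <<'E'
from h import *
np.set_printoptions(precision=4,suppress=True)
print(env.observe())
for n in("top","side"):
    p=env.get_image(n); cv2.imwrite(f"pics/{n}0.png",p["frame"])
    print(n,p["origin"],p["attitude"],p["camera_matrix"],p["k1"])
    for t in("blue_grip","blue_hinge","blue_case","orange_grip","orange_hinge","orange_case","carton","tape","spray"):
        print(t,[(np.round(r["centre"],1),round(r["score"],2)) for r in env.landmark_of(p,t)][:3])
E
```

```text
pics
{'time_s': 0.0, 'joints': array([ 1.167 ,  0.4684, -0.0116,  1.6036,  0.006 ,  1.0714, -0.0563]), 'joint_vel': array([-0.0024, -0.0003,  0.0013, -0.0014, -0.0019,  0.0007, -0.0012]), 'effort': array([  0.0001, -52.0572,  -0.0124, -24.3744,  -0.0567,   0.0173,
         0.0002]), 'tool_pos': array([ 0.2292, -0.6077,  0.2356]), 'orientation': array([-3.0889, -0.5633,  0.0007]), 'wrist_force': array([-0.555 , -0.557 , -1.1372]), 'moment': array([-0.0009, -0.0523, -0.034 ]), 'grip_width': 0.09165060464397219}
top [0.5336 0.0025 0.8488] [ 0.0364 -0.0811 -1.5927] [[482.6657   0.     320.3323]
 [  0.     482.6657 236.1134]
 [  0.       0.       1.    ]] -0.0027918727310239145
blue_grip [(array([490.8, 268.2]), 0.65)]
blue_hinge [(array([449.8, 181.2]), 0.74)]
blue_case [(array([448.6, 239.5]), 0.68)]
orange_grip [(array([170.7, 265.2]), 0.87)]
orange_hinge [(array([153.6, 181.4]), 0.93)]
orange_case [(array([183.2, 238.9]), 0.95)]
carton [(array([316. , 171.3]), 0.97)]
tape []
spray [(array([292.5, 258.2]), 0.7)]
side [0.1213 0.4469 0.5168] [ 0.4937 -1.1939 -2.1501] [[461.0492   0.     332.4709]
 [  0.     461.0492 243.7568]
 [  0.       0.       1.    ]] -0.09344158684629696
blue_grip [(array([432.4, 187. ]), 0.72)]
blue_hinge [(array([363. , 201.6]), 0.64)]
blue_case [(array([400., 248.]), 0.82)]
orange_grip [(array([225.6, 303.5]), 0.91)]
orange_hinge [(array([157.9, 305.6]), 0.91)]
orange_case [(array([211.7, 369.7]), 0.83)]
carton [(array([275., 269.]), 0.58)]
tape [(array([378.6, 339. ]), 0.7), (array([430.6, 185.3]), 0.18)]
spray [(array([313.8, 317.9]), 0.68), (array([360.5, 203.1]), 0.44)]
```

View pics/top0.png

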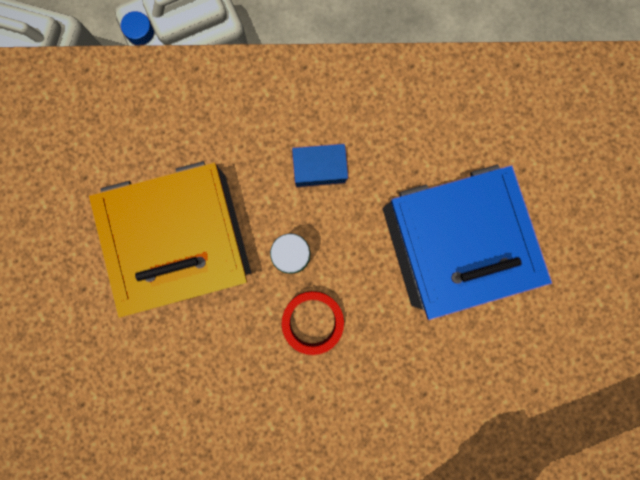

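View pics/side0.png

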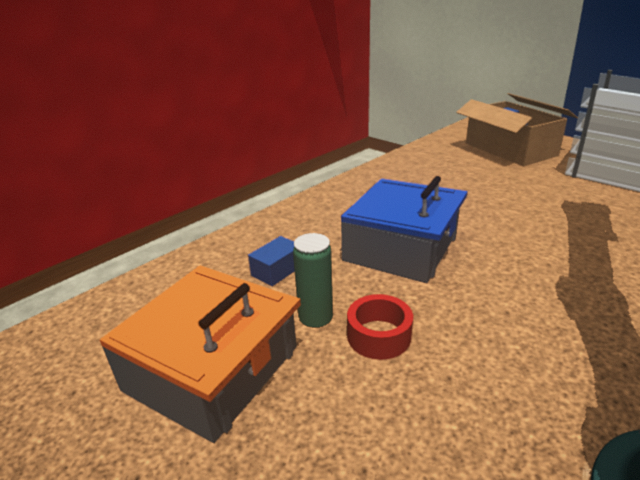

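```bash
cat > m.py <<'E'
from h import *
np.set_printoptions(precision=4,suppress=True)
def bar(p,name):
    # dark pixels near handle height in the depth map
    K,o,A,k=cam(p)
    v,u=np.nonzero(p["depth"]>0)
    X=at_depth(p,np.c_[u,v],p["depth"][v,u]); f=p["frame"][v,u].max(1)
    return X,f,np.c_[u,v],p["frame"][v,u].astype(int)
if __name__=="__main__":
    print(env.observe()["time_s"])
    P={n:env.get_image(n) for n in("top","side")}
    for n,p in P.items():
        X,f,uv,c=bar(p,n)
        for s,sg in(("blue",-1),("orange",1)):
            m=(f<70)&(X[:,2]>.118)&(X[:,2]<.18)&(X[:,1]*sg>0.1)&(X[:,0]>.3)&(X[:,0]<.7)
            Y=X[m]
            if len(Y)<20: print(n,s,len(Y));continue
            zt=np.percentile(Y[:,2],90); Y=Y[Y[:,2]>zt-.012]; c0=np.median(Y,0)
            w,V=np.linalg.eigh(np.cov((Y-c0)[:,:2].T)); d=V[:,1]; t=(Y-c0)[:,:2]@d
            a,b=np.percentile(t,[1,99]); mid=c0[:2]+d*(a+b)/2
            print(n,s,len(Y),"mid",mid,"len",b-a,"z",zt,"med",c0,"ang",np.degrees(np.arctan2(d[1],d[0])))
            r=env.landmark_of(p,s+"_grip")
            if r: print("   lm grip",at_z(p,r[0]["centre"],.144))
            r=env.landmark_of(p,s+"_hinge")
            if r: print("   lm hinge",at_z(p,r[0]["centre"],.09))
        # lid plane
        for s,sg in(("blue",-1),("orange",1)):
            r=env.cut_out(p,s+"_lid")
            if not r: print("no lid",s);continue
            M=r[0]["region"]; v,u=np.nonzero(M&(p["depth"]>0)&(p["frame"].max(2)>90)); Y=at_depth(p,np.c_[u,v],p["depth"][v,u])
            Y=Y[(Y[:,2]>.085)&(Y[:,2]<.125)]
            print(n,s,"lid",r[0]["score"],len(Y),"x",np.percentile(Y[:,0],[1,99]),"y",np.percentile(Y[:,1],[1,99]))
            B=np.c_[Y[:,:2]-Y[:,:2].mean(0),np.ones(len(Y))]; q=np.ones(len(Y),bool)
            for _ in range(6):
                cf=np.linalg.lstsq(B[q],Y[q,2],rcond=None)[0]; q=abs(Y[:,2]-B@cf)<.003
            print("   plane",cf,q.sum())
            rect=cv2.minAreaRect(Y[q][:,:2].astype(np.float32)); print("   rect",rect)
E
python3 m.py
```

```text
1.0
top blue 508 mid [ 0.5324 -0.2632] len 0.08636885787286995 z 0.15808183526544772 med [ 0.5321 -0.2621  0.1563] ang 104.67803845879423
   lm grip [[ 0.5337 -0.2693  0.144 ]]
   lm hinge [[ 0.6719 -0.2309  0.09  ]]
top orange 499 mid [0.5437 0.2036] len 0.08690990908754205 z 0.15208369515304188 med [0.5436 0.2039 0.1504] ang 104.15194257235034
   lm grip [[0.5465 0.2022 0.144 ]]
   lm hinge [[0.6783 0.2455 0.09  ]]
top blue lid 0.69 15928 x [0.4844 0.6951] y [0.1083 0.3236]
   plane [ 0.0001 -0.0002  0.1026] 14764
   rect ((0.5904409885406494, 0.2170475721359253), (0.19530051946640015, 0.20137576758861542), 14.060052871704102)
top orange lid 0.84 15877 x [0.4845 0.6947] y [0.1083 0.3231]
   plane [ 0.0002 -0.0002  0.1026] 14735
   rect ((0.5903260111808777, 0.21694901585578918), (0.1950553059577942, 0.20125439763069153), 14.049835205078125)
side blue 278 mid [ 0.4894 -1.3408] len 0.9426255256926483 z 0.17360493886198308 med [ 0.5691 -1.775   0.1704] ang 100.39733941007637
   lm grip [[ 0.5393 -0.2779  0.144 ]]
   lm hinge [[ 0.6641 -0.2166  0.09  ]]
side orange 530 mid [0.5387 0.2063] len 0.0864823692312027 z 0.15155155555371908 med [0.5377 0.2106 0.1493] ang 103.6397385546876
   lm grip [[0.5585 0.1048 0.144 ]]
   lm hinge [[0.6792 0.2378 0.09  ]]
no lid blue
side orange lid 0.95 13698 x [0.4764 0.6902] y [0.1093 0.329 ]
   plane [0.0014 0.0022 0.1029] 11951
   rect ((0.5904009342193604, 0.216888427734375), (0.19741040468215942, 0.2024581879377365), 14.006457328796387)
```

The top view shows the orange case at left with its bar around (170,268), and the blue case at right with its bar around (490,268). The spray can, tape and carton stand between them. The blue bar's top is at z 0.158 and the orange at 0.152, so the blue lid is probably not caught.

```bash
cat > n.py <<'E'
from h import *
from m import bar
import sys
np.set_printoptions(precision=4,suppress=True)
p=env.get_image("top"); X,f,uv,c=bar(p,0)
B,G,Rr=c.T
for s,m in(("blue",(B>120)&(Rr<90)&(X[:,1]<-.1)),("orange",(Rr>150)&(B<60)&(X[:,1]>.08))):
    m&=(X[:,2]>.09)&(X[:,2]<.125)
    Y=X[m]; Bm=np.c_[Y[:,:2]-Y[:,:2].mean(0),np.ones(len(Y))];q=np.ones(len(Y),bool)
    for _ in range(6):
        cf=np.linalg.lstsq(Bm[q],Y[q,2],rcond=None)[0]; q=abs(Y[:,2]-Bm@cf)<.003
    a=np.radians(14.05); print(s,len(Y),q.sum(),"tilt about hinge",cf[:2]@[-np.cos(a),-np.sin(a)],cf,cv2.minAreaRect(Y[q][:,:2].astype(np.float32)))
    sg=-1 if s=="blue" else 1
    m=(f<70)&(X[:,2]>.125)&(X[:,2]<.18)&(X[:,1]*sg>0.1)&(X[:,0]>.45)&(X[:,0]<.6)
    Z=X[m]
    if len(Z): print("  bar top z",np.percentile(Z[:,2],90),"mid",cv2.minAreaRect(Z[:,:2].astype(np.float32)))
E
python3 n.py; python3 - <<'E'
from h import *
s=env.observe();Rm=R.from_rotvec(s["orientation"]).as_matrix();print(s["time_s"],Rm.round(4).tolist(),s["tool_pos"])
d=np.array([.5324,-.2632,.25])-s["tool_pos"];print((Rm.T@d*100).round(2))
E
```

```text
blue 14893 13878 tilt about hinge 0.0398474174252056 [-0.0385 -0.0103  0.1066] ((0.5764815807342529, -0.25320523977279663), (0.19315430521965027, 0.20071949064731598), 14.615324020385742)
  bar top z 0.15786231399902204 mid ((0.5321035385131836, -0.2634759545326233), (0.011786507442593575, 0.08775428682565689), 14.62601089477539)
orange 15638 14612 tilt about hinge -0.00016866987317270358 [ 0.0003 -0.0004  0.1026] ((0.5899642109870911, 0.2169475555419922), (0.19442932307720184, 0.2010096162557602), 14.124645233154297)
  bar top z 0.15208280114857625 mid ((0.5432642102241516, 0.20385587215423584), (0.012581421993672848, 0.08878125995397568), 14.487372398376465)
1.75 [[0.9356, 0.353, -0.0], [0.353, -0.9356, -0.0], [-0.0, 0.0, -1.0]] [ 0.22944878 -0.60815705  0.23657622]
[ 40.52 -21.58  -1.34]
```

```bash
python3 -m handwheel '[[2.25,-1.2,-0.1,0,0],[2.25,-1.2,-0.1,0,0],[2.25,-1.2,-0.1,0,0],[2.25,-1.2,-0.1,0,0],[2.25,-1.2,-0.1,0,0],[2.25,-1.2,-0.1,0,0],[2.25,-1.2,-0.1,0,0],[2.25,-1.2,-0.1,0,0],[2.25,-1.2,-0.1,0,0],[2.25,-1.2,-0.1,0,0],[2.25,-1.2,-0.1,0,0],[2.25,-1.2,-0.1,0,0],[2.25,-1.2,-0.1,0,0],[2.25,-1.2,-0.1,0,0],[2.25,-1.2,-0.1,0,0],[2.25,-1.2,0,0,0],[2.25,-1.2,0,0,0],[2.25,-1.2,0,0,0]]' && python3 -m handwheel '[[0,0,0,-1.4,0],[0,0,0,-1.4,0],[0,0,0,-1.4,0],[0,0,0,-1.4,0],[0,0,0,-1.4,0],[0,0,0,-1.4,0],[0,0,0,-1.4,0],[0,0,0,-1.4,0],[0,0,0,-1.4,0],[0,0,0,-1.4,0],[0,0,0,0,0],[0,0,0,0,0]]'
cat > t.py <<'E'
from h import *
import sys
np.set_printoptions(precision=4,suppress=True)
g=np.array(list(map(float,sys.argv[1:4]))); yaw=float(sys.argv[4])
s=env.observe();Rm=R.from_rotvec(s["orientation"]).as_matrix()
print(s["time_s"],s["tool_pos"],"joints",s["joints"],"F",s["wrist_force"],"tool-y angle",np.degrees(np.arctan2(Rm[1,1],Rm[0,1])),"zaxis",Rm[:,2])
y=np.degrees(np.arctan2(Rm[1,1],Rm[0,1])); dy=(yaw-y+90)%180-90
print("shift cm",(Rm.T@(g-s["tool_pos"])*100).round(2),"yaw units",-dy/6)
E
python3 t.py .532 -.264 .152 14.6
```

```text
time_s: 3.55
tool_pos: [0.5327, -0.2624, 0.2517]
orientation: [3.09, 0.563, 0.0]
wrist_force: [0.0, -0.5, 0.3]
grip_width: 0.092
time_s: 4.75
tool_pos: [0.532, -0.2633, 0.2515]
orientation: [-1.924, -2.483, -0.0]
wrist_force: [-1.1, -0.5, 0.6]
grip_width: 0.0921
4.75 [ 0.532  -0.2633  0.2515] joints [ 0.7609  0.4058 -0.4631  1.7068  0.2016  1.0765  0.4862] F [-1.0799 -0.4939  0.6425] tool-y angle 14.446760259076564 zaxis [-0.      0.0001 -1.    ]
shift cm [-0.06 -0.02  9.95] yaw units -0.025539956820573195
```

```bash
python3 -m handwheel '[[-0.06,0,1.6,0,0],[0,0,1.6,0,0],[0,0,1.6,0,0],[0,0,1.6,0,0],[0,0,1.6,0,0],[0,0,1.0,0,0],[0,0,0.8,0,0],[0,0,0,0,0]]' && python3 -m handwheel '[[0,0,0,0,1],[0,0,0,0,1],[0,0,0,0,1],[0,0,0,0,1],[0,0,0,0,1],[0,0,0,0,1],[0,0,0,0,1],[0,0,0,0,1]]'; python3 - <<'E'
from h import *
for n in("top","side"):
    p=env.get_image(n); cv2.imwrite(f"pics/{n}1.png",p["frame"])
E
python3 t.py .532 -.264 .154 14.6
```

```text
time_s: 5.55
tool_pos: [0.5318, -0.2635, 0.1525]
orientation: [-1.919, -2.485, 0.001]
wrist_force: [-0.9, 0.0, 0.4]
grip_width: 0.0922
time_s: 6.35
tool_pos: [0.5323, -0.2637, 0.1536]
orientation: [1.92, 2.487, -0.0]
wrist_force: [-0.2, -0.0, 0.1]
grip_width: 0.0301
6.45 [ 0.5322 -0.2637  0.1535] joints [ 0.7312  0.5161 -0.4299  1.7907  0.2674  0.8925  0.4375] F [0.3797 0.1243 0.3011] tool-y angle 14.669499261900022 zaxis [-0.0001 -0.     -1.    ]
shift cm [-0.02 -0.03 -0.05] yaw units 0.011583210316670053
```

View pics/side1.png

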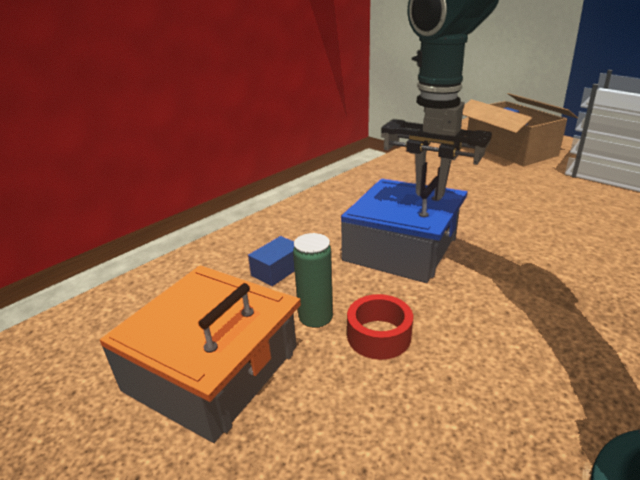

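The fingers straddle the bar around (428,185) but are still closing, with the opening at 30 mm.

```bash
python3 -m handwheel '[[0,0,0,0,1],[0,0,0,0,1],[0,0,0,0,1],[0,0,0,0,1],[0,0,0,0,1]]' && python3 -m handwheel '[[0,0.04,-0.1,0,1],[0,0.04,-0.1,0,1],[0,0.04,-0.1,0,1],[0,0.04,-0.1,0,1],[0,0,0,0,1]]' && python3 -m handwheel '[[0,0.04,-0.1,0,1],[0,0.04,-0.1,0,1],[0,0.04,-0.1,0,1],[0,0.04,-0.1,0,1],[0,0,0,0,1],[0,0,0,0,1]]'; python3 n.py; python3 - <<'E'
from h import *
for n in("top","side"):
    p=env.get_image(n); cv2.imwrite(f"pics/{n}2.png",p["frame"])
E
python3 t.py .532 -.264 .154 14.6
```

```text
time_s: 6.95
tool_pos: [0.5317, -0.2639, 0.1535]
orientation: [-1.919, -2.486, 0.001]
wrist_force: [-4.0, 0.5, 1.8]
grip_width: 0.0135
time_s: 7.45
tool_pos: [0.5333, -0.2634, 0.1573]
orientation: [-1.919, -2.486, 0.001]
wrist_force: [-4.7, -2.4, -2.6]
grip_width: 0.0134
time_s: 8.05
tool_pos: [0.5352, -0.2629, 0.1617]
orientation: [-1.92, -2.487, 0.001]
wrist_force: [-5.4, -2.0, -1.6]
grip_width: 0.0132
blue 9621 8909 tilt about hinge 0.09689401284490694 [-0.0942 -0.0226  0.1106] ((0.5777788162231445, -0.2524821162223816), (0.19440831243991852, 0.19977161288261414), 14.553937911987305)
  bar top z 0.16848307296499637 mid ((0.5295795202255249, -0.25013792514801025), (0.0367388054728508, 0.05721435323357582), 37.56646728515625)
orange 15680 14650 tilt about hinge -0.00018023753182086288 [ 0.0002 -0.0002  0.1026] ((0.5901147127151489, 0.2170029878616333), (0.19471606612205505, 0.2008676677942276), 14.127755165100098)
  bar top z 0.15206677613468697 mid ((0.5434280037879944, 0.20358280837535858), (0.012173500843346119, 0.08849524706602097), 14.181438446044922)
8.2 [ 0.5352 -0.2629  0.1617] joints [ 0.7297  0.5096 -0.433   1.7792  0.2626  0.9103  0.4387] F [-4.5408 -2.4891 -1.6045] tool-y angle 14.667084906870574 zaxis [-0.0005 -0.0001 -1.    ]
shift cm [-0.02 -0.34  0.77] yaw units 0.011180817811762722
```

The lid came up: its tilt went from 0.040 to 0.097 rad at low force, so the blue lid was not caught. I'll press it down through the grip.

```bash
python3 -m handwheel '[[0,-0.06,0.15,0,1],[0,-0.06,0.15,0,1],[0,-0.06,0.15,0,1],[0,-0.06,0.15,0,1],[0,-0.06,0.15,0,1],[0,-0.06,0.15,0,1],[0,-0.04,0.15,0,1],[0,-0.04,0.15,0,1],[0,-0.02,0.1,0,1],[0,0,0,0,1]]' && python3 -m handwheel '[[0,-0.03,0.1,0,1],[0,-0.03,0.1,0,1],[0,0,0,0,1]]'&& python3 -m handwheel '[[0,0,0.1,0,1],[0,0,0.1,0,1],[0,0,0,0,1]]'; python3 n.py
```

```text
time_s: 9.2
tool_pos: [0.5303, -0.2642, 0.1498]
orientation: [-1.92, -2.486, 0.002]
wrist_force: [-8.6, -0.5, 0.6]
grip_width: 0.0132
time_s: 9.5
tool_pos: [0.5295, -0.2645, 0.1475]
orientation: [-1.92, -2.485, 0.002]
wrist_force: [-10.2, -0.9, 5.3]
grip_width: 0.0132
time_s: 9.8
tool_pos: [0.5296, -0.2645, 0.1472]
orientation: [-1.92, -2.486, 0.003]
wrist_force: [-14.2, 0.7, 16.4]
grip_width: 0.0127
blue 9647 8953 tilt about hinge -0.001342106176750524 [0.0008 0.0022 0.1027] ((0.5761818289756775, -0.2527673542499542), (0.19546812772750854, 0.20058587193489075), 14.417547225952148)
  bar top z 0.15908456119735082 mid ((0.523774266242981, -0.25082406401634216), (0.03697638958692551, 0.05515415221452713), 37.616722106933594)
orange 15679 14649 tilt about hinge -0.0001092843883471518 [ 0.0002 -0.0003  0.1026] ((0.5899274945259094, 0.21689137816429138), (0.19423797726631165, 0.20100322365760803), 14.020395278930664)
  bar top z 0.15218315728060364 mid ((0.5434641242027283, 0.2036839723587036), (0.012263132259249687, 0.08869590610265732), 14.26038932800293)
```

```bash
python3 -m handwheel '[[0,-0.05,0.1,0,1],[0,-0.05,0,0,1],[0,0,0,0,1]]'&& python3 -m handwheel '[[0,0,-0.2,0,1],[0,0,-0.2,0,1],[0,0,0,0,1]]' && python3 -m handwheel '[[0,0,-0.1,0,1],[0,0,-0.1,0,1],[0,0,-0.1,0,1],[0,0,-0.1,0,1],[0,0,0,0,1]]'; python3 n.py
```

```text
time_s: 10.15
tool_pos: [0.5295, -0.2646, 0.1471]
orientation: [1.919, 2.485, -0.002]
wrist_force: [-12.4, 1.6, 21.2]
grip_width: 0.0132
time_s: 10.45
tool_pos: [0.5297, -0.2644, 0.1481]
orientation: [1.919, 2.486, 0.0]
wrist_force: [-5.1, -0.8, -1.3]
grip_width: 0.0131
time_s: 10.95
tool_pos: [0.5297, -0.2644, 0.1515]
orientation: [1.919, 2.487, 0.001]
wrist_force: [-1.5, -1.2, -6.9]
grip_width: 0.0131
blue 9714 9034 tilt about hinge 0.00519514768948203 [-0.0056  0.0011  0.1032] ((0.576310396194458, -0.25317350029945374), (0.19489270448684692, 0.20028582215309143), 14.664021492004395)
  bar top z 0.16224547890584698 mid ((0.5241434574127197, -0.25106990337371826), (0.037546947598457336, 0.055097490549087524), 38.36082077026367)
orange 15666 14601 tilt about hinge -0.00042258480217451425 [0.0004 0.     0.1026] ((0.590053379535675, 0.21686211228370667), (0.19450801610946655, 0.20113125443458557), 14.02312183380127)
  bar top z 0.15202657307068806 mid ((0.5433362722396851, 0.20386561751365662), (0.012257572263479233, 0.08905711770057678), 14.306595802307129)
```

It is caught: the pull is 7 N with the handle drawing out, and the lid is at 0.005 rad. I'll keep pulling to near the stop and hold.

```bash
python3 -m handwheel '[[0,0,-0.1,0,1],[0,0,-0.1,0,1],[0,0,-0.1,0,1],[0,0,-0.1,0,1],[0,0,0,0,1]]' && python3 -m handwheel '[[0,0,-0.1,0,1],[0,0,-0.1,0,1],[0,0,0,0,1]]'; python3 n.py | head -2;  python3 -m handwheel '[[0,0,0,0,1],[0,0,0,0,1],[0,0,0,0,1],[0,0,0,0,1],[0,0,0,0,1],[0,0,0,0,1],[0,0,0,0,1],[0,0,0,0,1],[0,0,0,0,1],[0,0,0,0,1]]'; python3 - <<'E'
from h import *
p=env.get_image("side"); cv2.imwrite("pics/side3.png",cv2.resize(p["frame"][140:300,320:520],None,fx=3,fy=3))
E
```

```text
time_s: 11.5
tool_pos: [0.5297, -0.2643, 0.1557]
orientation: [1.919, 2.487, 0.001]
wrist_force: [1.1, -1.7, -8.3]
grip_width: 0.0126
time_s: 11.8
tool_pos: [0.5297, -0.2643, 0.1577]
orientation: [1.919, 2.487, 0.001]
wrist_force: [2.6, -1.6, -9.6]
grip_width: 0.0132
blue 9778 9081 tilt about hinge 0.005826893746921862 [-0.006  -0.0001  0.1033] ((0.5762553215026855, -0.252285897731781), (0.19571152329444885, 0.19964545965194702), 14.15330696105957)
  bar top z 0.16654775515155076 mid ((0.5241174101829529, -0.25094783306121826), (0.03697388619184494, 0.05531373620033264), 37.370216369628906)
time_s: 12.85
tool_pos: [0.5297, -0.2643, 0.1577]
orientation: [1.919, 2.487, 0.001]
wrist_force: [4.6, -0.3, -8.2]
grip_width: 0.0131
```

View pics/side3.png

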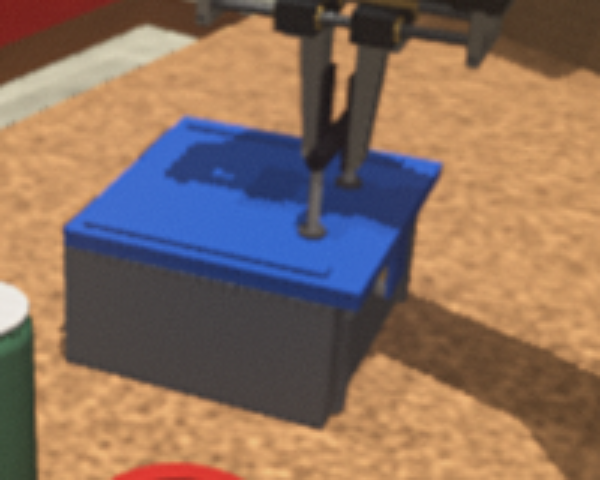

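The blue lid is flat on the case, and the posts stand drawn out of it at crop (312,200), about 9–10 mm. I'll return the handle home and release.

```bash
python3 -m handwheel '[[0,0,0.2,0,1],[0,0,0.2,0,1],[0,0,0.2,0,1],[0,0,0.2,0,1],[0,0,0.15,0,1],[0,0,0,0,1]]' && python3 -m handwheel '[[0,0,0,0,0],[0,0,0,0,0],[0,0,0,0,0],[0,0,0,0,0],[0,0,0,0,0],[0,0,0,0,0],[0,0,0,0,0],[0,0,0,0,0],[0,0,0,0,0],[0,0,0,0,0]]' && python3 -m handwheel '[[0,0,-1,0,0],[0,0,-2,0,0],[0,0,-2,0,0],[0,0,-2,0,0],[0,0,-2,0,0],[0,0,-2,0,0],[0,0,-1,0,0],[0,0,0,0,0]]'; python3 n.py; python3 t.py .5435 .204 .265 14.2
```

```text
time_s: 13.5
tool_pos: [0.5295, -0.2644, 0.1482]
orientation: [1.919, 2.487, 0.0]
wrist_force: [5.0, 0.4, -4.3]
grip_width: 0.0129
time_s: 14.5
tool_pos: [0.5294, -0.2644, 0.1481]
orientation: [-1.92, -2.487, 0.0]
wrist_force: [-0.1, -0.0, -0.5]
grip_width: 0.0902
time_s: 15.3
tool_pos: [0.5302, -0.2647, 0.2699]
orientation: [1.918, 2.484, 0.001]
wrist_force: [1.2, 0.8, 0.1]
grip_width: 0.0922
blue 12222 11462 tilt about hinge -0.0005464821003631032 [0.0001 0.0019 0.1027] ((0.5758670568466187, -0.2526763677597046), (0.19542855024337769, 0.200121209025383), 14.332905769348145)
  bar top z 0.15204845877666803 mid ((0.5295859575271606, -0.2649317979812622), (0.012760219164192677, 0.08904541283845901), 14.70132064819336)
orange 15681 14636 tilt about hinge -0.0001554590927644646 [ 0.0003 -0.0004  0.1026] ((0.5901135802268982, 0.21698017418384552), (0.19465379416942596, 0.20090484619140625), 14.069483757019043)
  bar top z 0.1522541074169461 mid ((0.543393611907959, 0.20343716442584991), (0.012440912425518036, 0.08801642805337906), 14.366643905639648)
15.35 [ 0.5295 -0.2645  0.2685] joints [ 0.7705  0.3863 -0.4689  1.6933  0.192   1.1067  0.5012] F [-0.7553  0.2665 -0.4925] tool-y angle 14.669777180052987 zaxis [ 0.0008 -0.0007 -1.    ]
shift cm [44.97 13.22  0.32] yaw units 0.07829619667549774
```

```bash
python3 -m handwheel '[[2.25,0.66,0,0,0],[2.25,0.66,0,0,0],[2.25,0.66,0,0,0],[2.25,0.66,0,0,0],[2.25,0.66,0,0,0],[2.25,0.66,0,0,0],[2.25,0.66,0,0,0],[2.25,0.66,0,0,0],[2.25,0.66,0,0,0],[2.25,0.66,0,0,0],[2.25,0.66,0,0,0],[2.25,0.66,0,0,0],[2.25,0.66,0,0,0],[2.25,0.66,0,0,0],[2.25,0.66,0,0,0],[2.25,0.66,0,0,0],[2.25,0.66,0,0,0],[2.25,0.66,0,0,0],[2.25,0.66,0,0,0],[2.25,0.66,0,0.08,0]]' && python3 -m handwheel '[[0,0,0,0,0],[0,0,0,0,0]]'; python3 t.py .5435 .204 .147 14.2
```

```text
time_s: 17.35
tool_pos: [0.5425, 0.2049, 0.2666]
orientation: [-1.929, -2.478, 0.003]
wrist_force: [-0.5, 0.6, 0.0]
grip_width: 0.0918
time_s: 17.55
tool_pos: [0.5426, 0.204, 0.2669]
orientation: [-1.928, -2.479, 0.003]
wrist_force: [0.2, -0.2, 0.6]
grip_width: 0.0917
17.55 [0.5426 0.204  0.2669] joints [ 0.08    0.4032 -0.6409  1.7141  0.2642  1.1145 -0.3918] F [ 0.2271 -0.2147  0.6398] tool-y angle 14.253569863901816 zaxis [-0.002 -0.001 -1.   ]
shift cm [-0.02  0.12 11.99] yaw units 0.00892831065030227
```

```bash
python3 -m handwheel '[[0,0.06,2,0,0],[0,0,2,0,0],[0,0,2,0,0],[0,0,2,0,0],[0,0,2,0,0],[0,0,1.2,0,0],[0,0,0.75,0,0],[0,0,0,0,0]]' && python3 -m handwheel '[[0,0,0,0,1],[0,0,0,0,1],[0,0,0,0,1],[0,0,0,0,1],[0,0,0,0,1],[0,0,0,0,1],[0,0,0,0,1],[0,0,0,0,1],[0,0,0,0,1],[0,0,0,0,1],[0,0,0,0,1],[0,0,0,0,1],[0,0,0,0,1]]' && python3 -m handwheel '[[0,0,-0.1,0,1],[0,0,-0.1,0,1],[0,0,-0.1,0,1],[0,0,-0.1,0,1],[0,0,0,0,1]]'; python3 n.py
```

```text
time_s: 18.35
tool_pos: [0.5434, 0.2036, 0.1477]
orientation: [-1.931, -2.478, 0.002]
wrist_force: [-0.1, -0.5, 0.0]
grip_width: 0.092
time_s: 19.65
tool_pos: [0.5438, 0.2045, 0.1485]
orientation: [1.93, 2.479, 0.0]
wrist_force: [0.4, -0.1, -0.0]
grip_width: 0.0131
time_s: 20.15
tool_pos: [0.544, 0.2045, 0.1526]
orientation: [1.93, 2.479, 0.001]
wrist_force: [4.4, 2.5, -6.5]
grip_width: 0.013
blue 14764 13679 tilt about hinge -0.0003633200535745171 [ 0.0004 -0.0003  0.1027] ((0.5757635235786438, -0.25293081998825073), (0.19328570365905762, 0.1999424248933792), 14.703812599182129)
  bar top z 0.15238969778773398 mid ((0.5302361845970154, -0.26420527696609497), (0.011087492108345032, 0.0875243991613388), 14.781615257263184)
orange 8863 8370 tilt about hinge 0.004936689721442444 [-0.0036 -0.0058  0.1031] ((0.5901528000831604, 0.21664106845855713), (0.1944589912891388, 0.20046134293079376), 14.017766952514648)
  bar top z 0.15709740700861996 mid ((0.5485398769378662, 0.1850144863128662), (0.04783303290605545, 0.02758939377963543), 81.52677917480469)
```

The orange handle draws out at 6.5 N with the lid at 0.005 rad. Continuing the pull.

```bash
python3 -m handwheel '[[0,0,-0.1,0,1],[0,0,-0.1,0,1],[0,0,-0.1,0,1],[0,0,-0.1,0,1],[0,0,-0.1,0,1],[0,0,0,0,1]]' ; python3 n.py | tail -2;  python3 -m handwheel '[[0,0,0,0,1],[0,0,0,0,1],[0,0,0,0,1],[0,0,0,0,1],[0,0,0,0,1],[0,0,0,0,1],[0,0,0,0,1],[0,0,0,0,1],[0,0,0,0,1],[0,0,0,0,1]]'; python3 n.py | tail -2
```

```text
time_s: 20.8
tool_pos: [0.5441, 0.2045, 0.1574]
orientation: [1.93, 2.478, 0.001]
wrist_force: [5.7, 2.1, -9.5]
grip_width: 0.0128
orange 8921 8456 tilt about hinge 0.004961800732996803 [-0.0036 -0.0059  0.1031] ((0.5902211666107178, 0.2167779803276062), (0.19462615251541138, 0.2007153481245041), 14.064022064208984)
  bar top z 0.16163771294698825 mid ((0.54851895570755, 0.18563349545001984), (0.04931454733014107, 0.02743855118751526), 81.52041625976562)
time_s: 21.85
tool_pos: [0.5441, 0.2045, 0.1573]
orientation: [1.93, 2.479, 0.001]
wrist_force: [5.4, 2.9, -9.0]
grip_width: 0.013
orange 8915 8430 tilt about hinge 0.005330574229763699 [-0.0041 -0.0057  0.1032] ((0.5900887250900269, 0.21662718057632446), (0.1943214386701584, 0.20063179731369019), 14.053789138793945)
  bar top z 0.16155514680455318 mid ((0.5484785437583923, 0.18539535999298096), (0.049719132483005524, 0.02745753340423107), 81.519287109375)
```

The handle drew out about 9 mm and the lid held. Returning it and releasing.

```bash
python3 -m handwheel '[[0,0,0.2,0,1],[0,0,0.2,0,1],[0,0,0.2,0,1],[0,0,0.2,0,1],[0,0,0.1,0,1],[0,0,0,0,1]]' && python3 -m handwheel '[[0,0,0,0,0],[0,0,0,0,0],[0,0,0,0,0],[0,0,0,0,0],[0,0,0,0,0],[0,0,0,0,0],[0,0,0,0,0],[0,0,0,0,0],[0,0,0,0,0],[0,0,0,0,0]]' && python3 -m handwheel '[[0,0,-1,0,0],[0,0,-2,0,0],[0,0,-2,0,0],[0,0,-2,0,0],[0,0,-2,0,0],[0,0,-2,0,0],[0,0,-1,0,0],[0,0,0,0,0],[0,0,0,0,0]]'; python3 n.py; python3 - <<'E'
from h import *
for n in("top","side"):
    p=env.get_image(n); cv2.imwrite(f"pics/{n}4.png",p["frame"])
E
```

```text
time_s: 22.5
tool_pos: [0.5437, 0.2044, 0.1486]
orientation: [1.93, 2.479, -0.0]
wrist_force: [3.7, 2.4, -5.2]
grip_width: 0.0129
time_s: 23.5
tool_pos: [0.5437, 0.2044, 0.1485]
orientation: [-1.93, -2.479, 0.0]
wrist_force: [-0.5, -0.1, 0.8]
grip_width: 0.0904
time_s: 24.4
tool_pos: [0.5434, 0.2042, 0.2681]
orientation: [-1.93, -2.479, 0.001]
wrist_force: [-0.4, 0.0, -0.2]
grip_width: 0.0919
blue 14773 13685 tilt about hinge -0.0001300142765569592 [ 0.0002 -0.0004  0.1028] ((0.5767248868942261, -0.2529432773590088), (0.19381774961948395, 0.20058967173099518), 14.598821640014648)
  bar top z 0.15234783489270792 mid ((0.5300518274307251, -0.2639852464199066), (0.011379726231098175, 0.08841855078935623), 14.391270637512207)
orange 11587 10979 tilt about hinge -0.0006142779753032664 [ 0.0015 -0.0033  0.1025] ((0.590289294719696, 0.21644017100334167), (0.19481271505355835, 0.20005664229393005), 14.07250690460205)
  bar top z 0.15207769885133166 mid ((0.5440420508384705, 0.20116040110588074), (0.012355894781649113, 0.08265788853168488), 14.362438201904297)
```

View pics/side4.png

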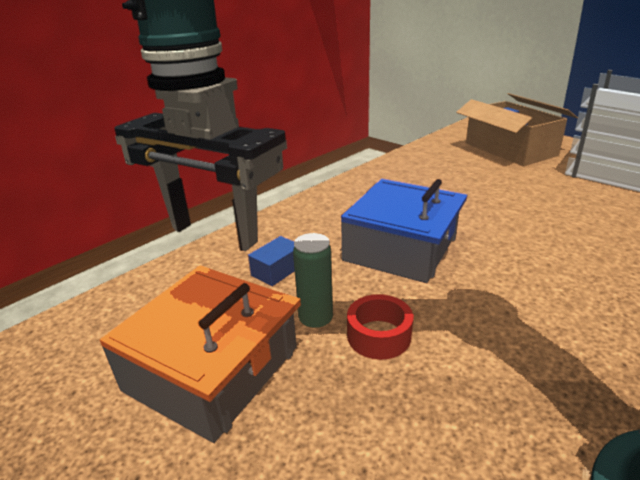

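View pics/top4.png

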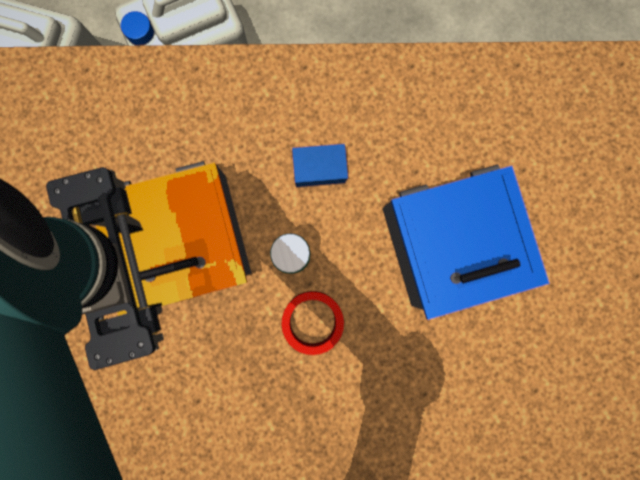

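Both lids are flat with their handles home. The carton (320,165), the can (290,253) and the tape roll (313,323) are where they started, and the gripper is clear of everything.

```bash
python3 -c "
from plant import env
print(env.close_job())"
```

```text
the job is handed in; nothing more can be done
None
```

Both cases are now shut and proven by a tug, and I handed the job in at about 24.5 s on the robot's clock (limit 58 s).

- **Blue case:** On the first tug the lid came up at only about 2 N (tilt 0.040 to 0.097 rad), so its catch had not held. I pressed it down through the handle to about 21 N until it caught. On the second tug the handle drew out about 9–10 mm at 8–9.6 N. I held that for about 1 s, and the lid stayed down at about 0.005 rad.
- **Orange case:** The lid was already caught. The handle drew out about 9 mm at 9–9.5 N, held for about 1 s, and the lid stayed down at about 0.005 rad.

**Last checks:** Both lids measured flat, with tilt within 0.001 rad of zero. Both bar tops read 0.152 m, which is about the home height. The gripper was open and clear at 0.27 m. By eye, the carton, tape roll and spray can are where they started in the top view. No check failed or disagreed. I judged both catches only from the lid tilt and the tug, because the bolts themselves could not be seen.

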